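# Bed the core on the load cell, then hold the tare knob at the third stop

## Task

Bed the concrete core on its load cell: push the red handle of the toggle clamp over centre so that the rubber foot clamps down on the core, then swing the handle all the way back open, leaving the core in its nest. Then take the spring-return indexing knob on the grey readout box and turn it clockwise from its home stop, counting three clicks, to the third stop (not running on to the fourth), and hold it there: it winds home when let go, so the program finishes while still holding the knob at the third stop. Leave the spare core, the jar and the wrench alone.

Things in the scene. Friction and masses are not known exactly. Their poses are not given: they have to be found in the camera images.
- stand: blue base plate 100 (x) x 180 (y) x 12 mm, fixed to the bench, carrying the steel load cell with its nest (towards its +y end) and the toggle clamp (towards its -y end). Origin: centre of its underside, on the bench; z up. The clamp swings in the plate's own y-z plane.
- nest (a point): centre of the nest floor on the load cell, 34 mm above the bench, at y = +45 mm in the stand's frame; round recess of 53 mm bore with a lip 6 mm high
- clamp_pivot (a point): pivot axis of the clamp (axis along the stand's x), at y = -45 mm in the stand's frame, 78 mm above the bench, between two steel cheeks that reach 92 mm above the bench
- clamp_ball (a point): centre of the red ball (26 mm diameter) at the end of the clamp's handle, 110 mm from the pivot; the red handle below the ball is a 19 mm thick round bar from 55 to 100 mm from the pivot. With the clamp open (joint 0) the handle leans 0.8 rad from vertical away from the core (towards the stand's -y; ball about 155 mm above the bench); its lean towards the core is joint value minus 0.8 rad.
- clamp_foot (a point): black rubber foot (20 mm diameter, 8 mm thick) with its bolt, under the end of the clamp's steel arm, 90 mm from the pivot. Arm and handle are one rigid piece, the arm standing 1.22 rad from the handle on the core's side; open, the arm points steeply up (its end about 172 mm above the bench). This point: centre of the foot's pressing face
- toggle (a joint): swing of the clamp, rad: 0 = fully open (handle leaning away from the core), about 1.15 = foot down on the core (handle leaning 0.35 rad towards the core, ball about 181 mm above the bench). An over-centre spring snaps it to open below 0.6 and to closed above 0.6 and keeps it there; pushing the ball takes up to about 6 N.
- core: grey concrete core, cylinder 50 mm diameter, 40 mm high, 0.19 kg, loose, standing in the nest; origin at the centre of its underside, z up
- readout: grey readout box 140 (x) x 150 (y) x 68 mm high, fixed to the bench, knob on its top 20 mm to the -x side of its centre, display on the +x side; origin at the centre of its underside, z up
- knob_bar (a point): black upright bar grip of the knob, 44 mm long (its x) x 14 mm wide (its y) x 36 mm high, white pointer line on the end at its -x; this point is the bar's centre, on the knob's vertical turning axis, 98 mm above the bench (bar from 80 to 116 mm). It stands on a 48 mm diameter disc whose top is 80 mm above the bench. Turns with the knob.
- knob (a joint): angle of the knob, rad, growing clockwise seen from above. 0 = home stop (red dot; the bar's x axis is then turned 0.6 rad anticlockwise from the box's x axis). Click stops (black dots) every 0.4 rad: 0.4, 0.8, 1.2 (third), 1.6, 2.0. A return spring (0.06 to 0.10 N m, growing with the angle) winds it home when let go, from every stop; the clicks are a ripple of 0.04 to 0.055 N m on top of it, so turning takes up to about 0.15 N m.
- spare_core: red-brown spare core, cylinder 50 mm diameter, 50 mm high, upright on the bench beyond the work; leave alone
- jar: closed jar 56 mm diameter, 70 mm high, beyond the work; leave alone
- wrench: steel wrench 160 mm long lying flat near the robot; leave alone
Not all that is in view belongs to the job. What is shaped like the stand but orange is not meant.

How it is judged:
By the outcome, as a careful person would: the job done as asked, in the order asked, and still so for the second after the job is handed in, while the arm keeps its last pose, push and grip.
It also fails if it takes over 64 s, if anything falls off the work surface, if the arm or the gripper's body presses on something with over 40 N, if the wrist force passes 120 N, or if a joint passes its speed limit or range.

## Robot

A 6-joint arm with a two-finger parallel gripper is mounted at the origin on the work surface. World frame = base frame: x ahead of the robot, y to its left, z up, the work surface at z = 0. Lengths are in mm, angles in rad, forces in N, time in s.
With the tool pointing down it reaches from about 275 to 750 mm from the base axis. Payload 10.2 kg.
Tool frame: the origin (TCP) lies at the very end of the fingers, on their centre line; the grasp point (between the pads) lies 19 mm behind it (ctrl.grip_depth is the distance from the TCP to the grasp point, in mm); z points along the fingers, x is the direction in which the jaws open and shut, and the axes are right-handed (so a half turn about z gives the same grasp; the last joint's range is limited). The gripper opens to 85 mm and grips with 20 to 120 N. Pads are 22 mm wide; open, the fingers measure 114 mm over their backs; the gripper's body (76 mm by 85 mm) begins 54 mm behind the grasp point. The pads swing forward as they close: fully open they stand 13 mm farther back than shut.
Start: joints at [-1.342, 0.313, 1.498, -0, 1.331, -0.223], TCP at [229.196, -472.335, 231.294] pointing down, gripper open.
Joint ranges: [-2.94, 2.94], [-0.97, 2.17], [0.19, 2.56], [-1.23, 4.37], [0.02, 3.11], [-2.88, 2.88]. Speed limits (rad/s): [2.39, 2.39, 3.01, 3.14, 3.14, 3.14].

## Interface

Orientations are given as a unit quaternion [w, x, y, z].
In Python, from rig import ctrl gives the robot as it stands.
- The arm moves only by the tool play_rows, never from a script. Its argument "motion" is a list of rows, each a list of 2 entries, a list of its own where there are three numbers: the shift along the tool's x, y, z in mm, then the turn, a rotation vector about the tool's x, y, z in degrees. A call has 1 to 20 rows; each row shifts and turns the commanded pose from where the row before left it, along the tool's axes as they then stand; what a row does not reach is not made up. A row lasts 1/12 s, in which the tool goes at most 41.7 mm and 7.16 degrees, less where a joint would pass 70% of its speed; a pose out of reach is approached as far as the arm can. A call with a gripper value outside its range is refused whole. "fingers" is the finger opening in mm, from 0 to 85.4, set as the call begins (left out, the last holds). The fingers move at their own pace and stop on an object; "squeeze" is the grip in N (left out, the last holds). Time passes only in rows, so rows that do not move let the fingers close. It gives the time, the measured TCP pose, the force and the opening at its end, in the units of the state.
- ctrl.sense(): the state, without advancing time (a new reading comes with each control period).
- ctrl.capture(name): name is "scene" or "top"; returns the picture (420x560x3 uint8, red, green, blue); there is no depth.
- ctrl.get_calibration(name): a dict with "K" (3x3 intrinsics, pixels), "R" (3x3) and "t" (3): a world point X has camera coordinates R X + t. Camera axes: x right, y down, z forward; pixel columns grow to the right and rows downward; lengths in mm; the calibration is good to about 2 mm. A picture is of the moment at which its call begins. get_calibration takes no time and is no camera call.
- ctrl.finish_job(): hands the job in, once; it reports no verdict.
Trained networks look in the newest picture that a camera, given by its name, has taken for a name from the list of things; names that differ only in an ending like _2 or _b are one class to them, and where a whole thing is asked for, a point or a joint stands for the part that bears it (a point fixed in the world has none). Each returns a list of dicts, best first, with "p" (0 to 1); they miss things now and then, are a little off and sometimes report something else, mostly with a low value. They report only what shows in the picture. A call takes as long as a camera call. They do not tell look-alikes from the thing itself.
- ctrl.spot_in(camera, name): "position" ([column, row] as shares, 0 to 1, of the picture: columns of its width, rows of its height, amid what is visible of it).
The state is a dict: "time_s": time; "joints": joint angles; "dq": joint speeds; "tau": joint torques, N m; "eef_pos": TCP position; "ee_rot": TCP orientation; "force": force on the tool from outside, world axes, zero at the start; "wrist_torque": the same for the moment, N m; "grip_width": opening from 0.0 (shut) to 1.0 (fully open).
Only numpy, scipy, OpenCV 4.12 (cv2) and the standard library are available. Lean on these libraries where they do the work, as an engineer would, in place of code of your own. Each camera call takes 0.05 s, during which the arm holds its last target. There are 200 camera calls.

## Working session

There is one attempt and no reset: what is moved stays moved. The work goes in short steps, Python scripts to look and compute and a tool call to move; the robot and the scene stay as the last step left them, time stands still between calls to the robot, and variables do not carry over. Pictures are saved under pics/ and viewed, about 8 in all and at most 12, crops included, and the job is handed in when it is done.

Besides the shell and the picture viewer there is one more tool, called after "Request:" by a JSON object that holds its "api" and its "payload", one argument or row to a line. play_rows: Moves the arm, as the interface text tells. Its arguments: {"type":"object","properties":{"motion":{"type":"array"},"fingers":{"type":"number"},"squeeze":{"type":"number"}},"required":["motion"]}

```bash
mkdir -p pics; ls; cat > h.py <<'E'
import numpy as np, cv2
from rig import ctrl
from scipy.spatial.transform import Rotation as Ro
def cal(n):
    c=ctrl.get_calibration(n); return np.array(c["K"]),np.array(c["R"]),np.array(c["t"]).ravel()
def proj(n,X):
    K,R,t=cal(n); p=(R@np.atleast_2d(X).T).T+t; p=p@K.T; return p[:,:2]/p[:,2:]
def ray(n,px):
    K,R,t=cal(n); d=R.T@np.linalg.inv(K)@np.array([px[0],px[1],1.]); return -R.T@t,d/np.linalg.norm(d)
def atz(n,px,z):
    o,d=ray(n,px); return o+d*(z-o[2])/d[2]
def tri(p1,p2,n1="scene",n2="top"):
    (a,u),(b,v)=ray(n1,p1),ray(n2,p2)
    s=np.linalg.lstsq(np.c_[u,-v],b-a,rcond=None)[0]; P,Q=a+u*s[0],b+v*s[1]; return (P+Q)/2,np.linalg.norm(P-Q)
def save(n,f,crop=None,k=1):
    im=ctrl.capture(n)[:,:,::-1]
    if crop: x0,y0,x1,y1=crop; im=im[y0:y1,x0:x1]
    cv2.imwrite("pics/"+f,cv2.resize(np.ascontiguousarray(im),None,fx=k,fy=k,interpolation=cv2.INTER_CUBIC))
E
python3 - <<'E'
from h import *
s=ctrl.capture("scene");t=ctrl.capture("top")
cv2.imwrite("pics/both.png",cv2.resize(np.vstack([s,t])[:,:,::-1],(400,600)) if 0 else s[:,:,::-1])
cv2.imwrite("pics/top.png",t[:,:,::-1])
for n in ("scene","top"):
    K,R,tt=cal(n);print(n,K[0,0],(-R.T@tt).round(),R[2].round(2))
    for o in ("stand","clamp_ball","clamp_foot","core","readout","knob_bar","spare_core","jar"):
        print(o,[((np.array(d["position"])*[560,420]).round(1).tolist(),round(d["p"],2)) for d in ctrl.spot_in(n,o)])
s=ctrl.sense();print(s["eef_pos"],s["ee_rot"],s["time_s"],ctrl.grip_depth)
E
```

```text
pics
scene 474.02132999786045 [1018.  553.  621.] [-0.49 -0.67 -0.56]
stand [([245.1, 221.3], 0.84), ([319.8, 190.1], 0.62)]
clamp_ball [([298.8, 147.0], 0.85)]
clamp_foot [([298.6, 145.9], 0.66), ([241.1, 170.3], 0.56), ([247.6, 220.1], 0.29), ([270.8, 377.8], 0.26)]
core []
readout [([363.7, 307.3], 0.78), ([247.3, 221.6], 0.49)]
knob_bar [([371.2, 279.3], 0.89), ([265.3, 216.7], 0.19)]
spare_core [([272.5, 380.1], 0.86)]
jar [([193.7, 269.8], 0.81), ([239.7, 171.1], 0.15)]
top 528.2534447125316 [ 341.  -64. 1336.] [ 0.19  0.02 -0.98]
stand [([337.9, 300.8], 0.7), ([330.5, 214.7], 0.56)]
clamp_ball [([361.0, 208.0], 0.77), ([370.3, 287.8], 0.65), ([330.8, 216.2], 0.4)]
clamp_foot [([357.5, 209.8], 0.85), ([370.0, 294.6], 0.59)]
core [([308.4, 220.4], 0.76), ([292.1, 149.7], 0.49)]
readout [([191.5, 223.2], 0.63)]
knob_bar [([188.7, 228.5], 0.72)]
spare_core [([182.0, 146.3], 0.94)]
jar [([291.3, 149.0], 0.91)]
[ 229.18164303 -472.32361035  231.28373023] [-1.04387386e-05  8.47524820e-01 -5.30755761e-01 -3.03009618e-05] 0.9 18.700000000000003
```

View pics/both.png

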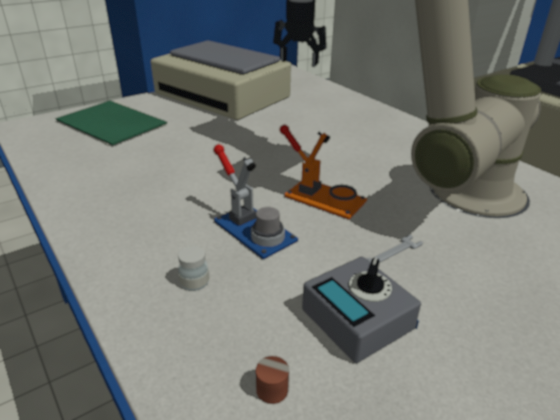

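View pics/top.png

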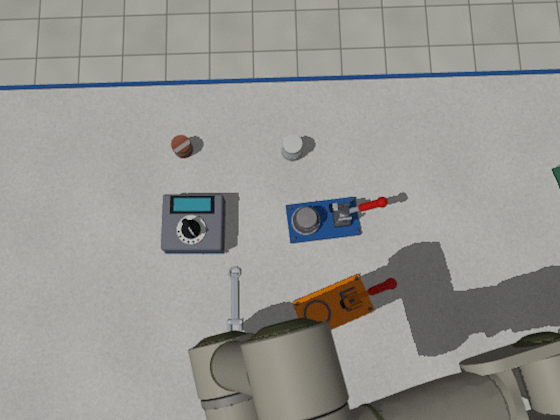

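Two clamps are in view. The blue stand's ball is at scene (220,149) / top (382,202). The orange look-alike's ball is at scene (285,130) / top (390,284), and I am leaving that one alone. The core is at top (306,218) and the knob at top (190,229). The decoy wrench, jar and spare core are clear. Next come a close crop and segmentation.

```bash
python3 - <<'E'
from h import *
s=ctrl.capture("scene")[:,:,::-1].copy();t=ctrl.capture("top")[:,:,::-1].copy()
def c(im,x,y,w,h):return cv2.resize(im[y:y+h,x:x+w],(400,300),interpolation=cv2.INTER_CUBIC)
cv2.imwrite("pics/crop.png",np.vstack([np.hstack([c(t,280,165,120,90),c(t,144,185,100,75)]),np.hstack([c(s,200,135,120,90),c(s,305,230,120,90)])]))
def seg(im,lo,hi,box):
    m=cv2.inRange(cv2.cvtColor(im,cv2.COLOR_BGR2HSV),lo,hi);k=np.zeros_like(m);x0,y0,x1,y1=box;k[y0:y1,x0:x1]=m[y0:y1,x0:x1];return k
# blue plate in top: min area rect
m=seg(t,(100,120,60),(125,255,255),(270,180,400,255))
pts=cv2.findNonZero(m);r=cv2.minAreaRect(pts);print("plate",r)
B=np.array([atz("top",p,12) for p in cv2.boxPoints(r)]);print(B.round(1),"centre",B.mean(0).round(1),np.linalg.norm(np.diff(B,axis=0),axis=1).round(1))
for n,im,box in(("top",t,(350,190,400,220)),("scene",s,(205,140,240,175))):
    m=seg(im,(0,150,110),(8,255,255),box)|seg(im,(172,150,110),(180,255,255),box)
    p=cv2.findNonZero(m).reshape(-1,2);print(n,len(p),p.min(0),p.max(0))
    d=cv2.distanceTransform(m,cv2.DIST_L2,5);print("max dist at",cv2.minMaxLoc(d)[1:4:2])
# box
hsv=cv2.cvtColor(t,cv2.COLOR_BGR2HSV);print(hsv[245,175],hsv[205,225],hsv[245,235],hsv[190,240])
E
```

```text
plate ((322.9153747558594, 219.32308959960938), (38.07866287231445, 70.69979095458984), 82.87498474121094)
[[ 605.7  -80.8   12. ]
 [ 624.  -260.5   12. ]
 [ 526.4 -267.3   12. ]
 [ 508.3  -90.1   12. ]] centre [ 566.1 -174.7   12. ] [180.7  97.9 178.2]
top 212 [359 197] [386 210]
max dist at (4.996899604797363, (381, 202))
scene 190 [215 145] [233 173]
max dist at (3.59689998626709, (218, 148))
[117  20 115] [15  7 74] [25 17 91] [ 38   6 174]
```

View pics/crop.png

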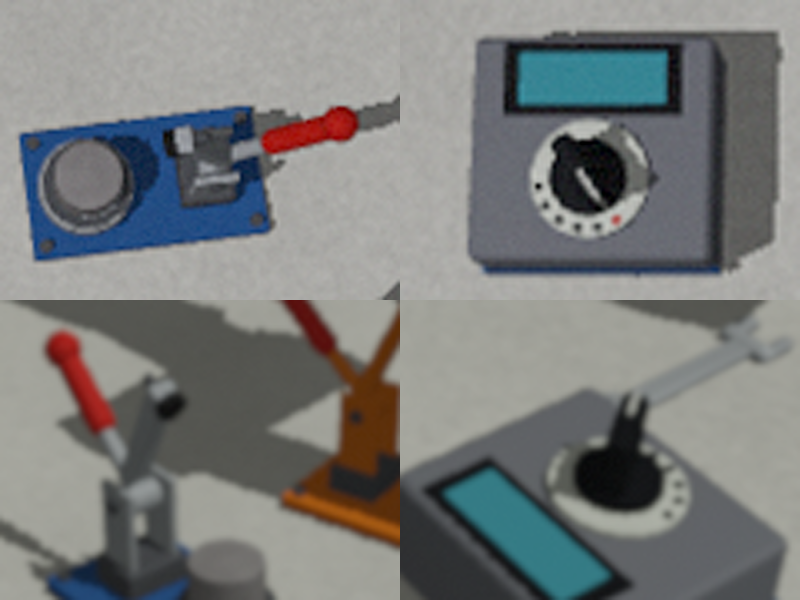

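The crop confirms the choice: the blue stand with its red ball (top 382,202; scene 219,149), and the knob's pointer at the red dot (top about 198,240). Next I triangulate and check against the model.

```bash
python3 - <<'E'
from h import *
P,e=tri((218.6,149),(382.2,202.4));print("ball",P.round(1),e)
c=np.array([566.1,-174.7]);yaw=0.1;R=np.array([[np.cos(yaw),-np.sin(yaw)],[np.sin(yaw),np.cos(yaw)]])
def st(x,y,z):return np.r_[c+R@[x,y],z]
for n,v in dict(ball=st(0,-45-110*np.sin(.8),78+110*np.cos(.8)),nest=st(0,45,34),coretop=st(0,45,74),piv=st(0,-45,78)).items(): print(n,v.round(1),proj("scene",v).round(1),proj("top",v).round(1))
# core top: top crop (90,172) ; scene (227,553)
P,e=tri((200+230*.3,135+256*.3),(280+92*.3,165+172*.3));print("core top",P.round(1),e)
t=ctrl.capture("top")[:,:,::-1].copy();s=ctrl.capture("scene")[:,:,::-1].copy()
# disc / white dial, box outline at z=68
q=[(144+(x-400)/4,185+y/4) for x,y in((477,38),(714,38),(716,268),(470,264))]
Q=np.array([atz("top",p,68) for p in q]);print("box",Q.round(1),Q.mean(0).round(1),np.linalg.norm(np.diff(Q,axis=0),axis=1).round(1))
# teal display
m=cv2.inRange(cv2.cvtColor(t,cv2.COLOR_BGR2HSV),(85,80,60),(100,255,255));r=cv2.minAreaRect(cv2.findNonZero(m[185:230,150:240]));b=cv2.boxPoints(r)+[150,185]
D=np.array([atz("top",p,68) for p in b]);print("disp",D.round(1),D.mean(0).round(1))
k=np.array([Q.mean(0)[0]-20,Q.mean(0)[1],116]);print("knob pred px",proj("top",k),proj("scene",k))
P,e=tri((305+(630-400)*.3,230+(397-300)*.3),(144+(583-400)/4.,185+174/4));print("knob top tri",P.round(1),e)
cv2.imwrite("pics/knob.png",np.hstack([cv2.resize(t[205:255,165:215],(400,400),interpolation=cv2.INTER_CUBIC),cv2.resize(s[250:300,350:400],(400,400),interpolation=cv2.INTER_CUBIC)]))
E
```

```text
ball [ 577.1 -298.7  153.5] 0.8224193830319881
ball [ 578.5 -298.   154.6] [[218.  148.8]] [[381.8 201.9]]
nest [ 561.6 -129.9   34. ] [[267.  227.4]] [[305.7 219.9]]
coretop [ 561.6 -129.9   74. ] [[266.9 211.7]] [[306.4 217.1]]
piv [ 570.6 -219.5   78. ] [[240.8 192.8]] [[343.5 212.3]]
core top [ 560.1 -130.5   73.8] 6.998802365508439
box [[628.1 220.9  68. ]
 [624.3  74.3  68. ]
 [482.3  73.6  68. ]
 [488.2 222.7  68. ]] [555.7 147.9  68. ] [146.7 142.1 149.2]
disp [[621.2 196.6  68. ]
 [618.8 105.1  68. ]
 [583.7 105.1  68. ]
 [586.  196.1  68. ]] [602.4 150.8  68. ]
knob pred px [[189.07655909 227.77686358]] [[372.76434806 262.49222009]]
knob top tri [532.8 146.  120.7] 1.3675686521198733
```

View pics/knob.png

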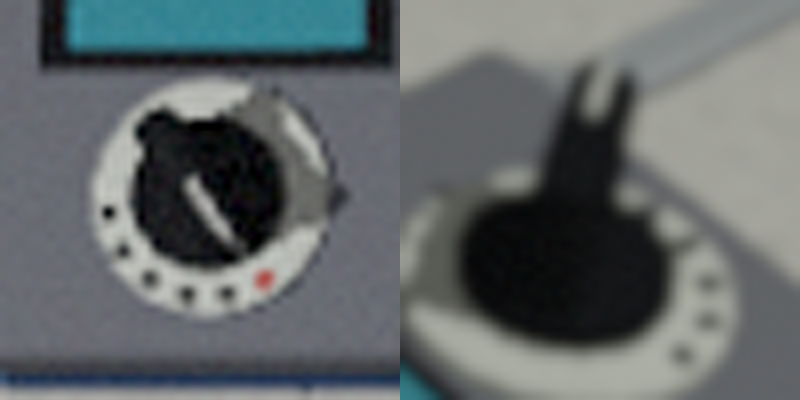

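Everything agrees with the text. The ball measures (577,-299,153.5) against a model value of (578.5,-298,154.6). The stand is centred at (566,-175) with a yaw of 0.10, and the knob is near (535,147). I'll go behind the ball with the fingers shut.

Request:
{"api": "play_rows", "payload": {
  "motion": [
    [[0,0,0],[0,0,6.7]],
    [[0,0,0],[0,0,6.7]],
    [[0,0,0],[0,0,6.7]],
    [[-6.5,-30.4,0],[0,0,0]],
    [[-6.5,-30.4,0],[0,0,0]],
    [[-6.5,-30.4,0],[0,0,0]],
    [[-6.5,-30.4,0],[0,0,0]],
    [[-6.5,-30.4,0],[0,0,0]],
    [[-6.5,-30.4,0],[0,0,0]],
    [[-6.5,-30.4,0],[0,0,0]],
    [[-6.5,-30.4,0],[0,0,0]],
    [[-6.5,-30.4,0],[0,0,0]],
    [[-6.5,-30.4,0],[0,0,0]],
    [[-6.5,-30.4,0],[0,0,0]],
    [[-6.5,-30.4,0],[0,0,0]],
    [[0,0,21],[0,0,0]],
    [[0,0,21],[0,0,0]],
    [[0,0,21],[0,0,0]],
    [[0,0,21],[0,0,0]],
    [[0,0,0],[0,0,0]]
  ],
  "fingers": 0,
  "squeeze": 40
}}

```text
time_s: 2.77
eef_pos: [582.9, -356.8, 142.5]
ee_rot: [0.0, 0.742, -0.671, -0.004]
force: [0.0, 0.4, -0.6]
grip_width: 0.003
```

```bash
python3 - <<'E'
from h import *
s=ctrl.capture("scene")[:,:,::-1].copy();t=ctrl.capture("top")[:,:,::-1].copy()
def c(im,x,y,w,h):return cv2.resize(im[y:y+h,x:x+w],(400,300),interpolation=cv2.INTER_CUBIC)
cv2.imwrite("pics/a1.png",np.hstack([c(t,300,150,160,120),c(s,170,80,160,120)]))
q=ctrl.sense();print(q["eef_pos"].round(1),q["time_s"],q["dq"],Ro.from_quat(np.r_[q["ee_rot"][1:],q["ee_rot"][0]]).as_matrix().round(3).tolist())
E
```

```text
[ 584.3 -358.   147.5] 2.8667 [ 0.00099386 -0.02977255 -0.03439985  0.00271803  0.00217018  0.00057828] [[0.101, -0.995, -0.0], [-0.995, -0.101, 0.0], [-0.0, 0.0, -1.0]]
```

View pics/a1.png

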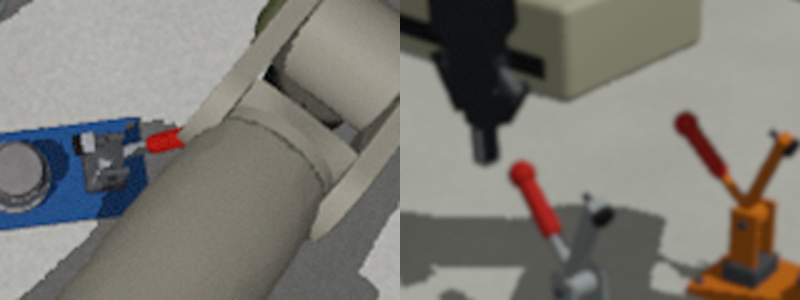

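The shut fingers are lined up behind (the -y side of) the blue stand's red ball. Now I push over centre, rising with the ball.

Request:
{"api": "play_rows", "payload": {
  "motion": [
    [[-8,0,0],[0,0,0]],
    [[-8,0,0],[0,0,0]],
    [[-8,0,0],[0,0,0]],
    [[-7,0,0],[0,0,0]],
    [[-7,0,-1.5],[0,0,0]],
    [[-7,0,-1.5],[0,0,0]],
    [[-7,0,-2],[0,0,0]],
    [[-7,0,-2],[0,0,0]],
    [[-7,0,-2],[0,0,0]],
    [[-7,0,-2],[0,0,0]],
    [[-7,0,-2],[0,0,0]],
    [[-7,0,-2],[0,0,0]],
    [[-7,0,-2],[0,0,0]],
    [[-7,0,-2],[0,0,0]],
    [[-7,0,-1],[0,0,0]],
    [[-7,0,0],[0,0,0]],
    [[-7,0,0],[0,0,0]],
    [[-7,0,0],[0,0,0]],
    [[0,0,0],[0,0,0]],
    [[0,0,0],[0,0,0]]
  ]
}}

```text
time_s: 4.53
eef_pos: [571.3, -228.9, 166.8]
ee_rot: [0.0, 0.742, -0.67, -0.0]
force: [-0.2, 0.1, 0.2]
grip_width: 0.003
```

```bash
python3 - <<'E'
from h import *
s=ctrl.capture("scene")[:,:,::-1].copy();t=ctrl.capture("top")[:,:,::-1].copy()
def c(im,x,y,w,h):return cv2.resize(im[y:y+h,x:x+w],(400,300),interpolation=cv2.INTER_CUBIC)
cv2.imwrite("pics/a2.png",np.hstack([c(t,280,150,120,90),c(s,190,130,120,90)]))
q=ctrl.sense();print(q["eef_pos"].round(1),q["time_s"],q["force"])
c0=np.array([566.1,-174.7]);d=q["eef_pos"][:2]-c0;print("stand xy",d@[.995,.0998],d@[-.0998,.995])
E
```

```text
[ 571.3 -229.6  167. ] 4.6333 [ 0.11442815  0.37432893 -0.12453786]
stand xy -0.31268211141830715 -55.174013676644414
```

View pics/a2.png

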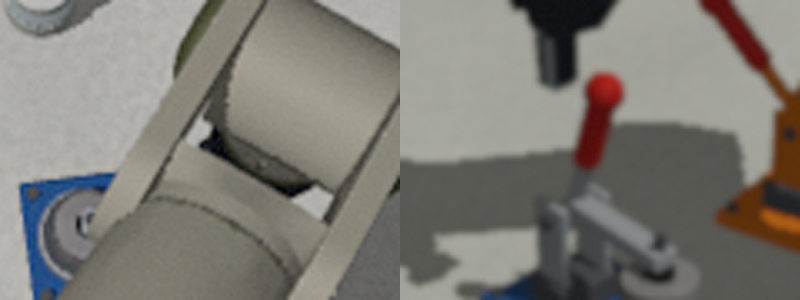

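The handle now leans towards the core and the foot is on it (scene ball at about 251,158; foot at about 268,202). I'll check the joint angle numerically.

```bash
python3 - <<'E'
from h import *
c=np.array([566.1,-174.7])
for l in(.2,.3,.35,.4):
    y=-45+110*np.sin(l);print(l,proj("scene",np.r_[c+y*np.array([-.0998,.995]),78+110*np.cos(l)]).round(1))
print(ctrl.sense()["tau"].round(2))
E
```

```text
0.2 [[245.4 151.9]]
0.3 [[248.7 154.9]]
0.35 [[250.3 156.6]]
0.4 [[251.9 158.4]]
[ 3.900e-01 -5.209e+01 -2.541e+01  1.000e-02  1.000e-02  0.000e+00]
```

Closed, with a lean of about 0.37 rad. Now I go over to the core side of the ball.

Request:
{"api": "play_rows", "payload": {
  "motion": [
    [[0,0,-20],[0,0,0]],
    [[0,0,-20],[0,0,0]],
    [[0,0,-20],[0,0,0]],
    [[0,0,0],[0,0,0]],
    [[-20,0,0],[0,0,0]],
    [[-20,0,0],[0,0,0]],
    [[-20,0,0],[0,0,0]],
    [[-20,0,0],[0,0,0]],
    [[-20,0,0],[0,0,0]],
    [[0,0,0],[0,0,0]],
    [[0,0,0],[0,0,0]],
    [[0,0,20],[0,0,0]],
    [[0,0,20],[0,0,0]],
    [[0,0,20],[0,0,0]],
    [[0,0,0],[0,0,0]]
  ]
}}

```text
time_s: 5.88
eef_pos: [559.6, -130.6, 163.2]
ee_rot: [0.001, 0.741, -0.671, -0.003]
force: [-1.0, -0.4, -0.4]
grip_width: -0.002
```

Request:
{"api": "play_rows", "payload": {
  "motion": [
    [[7,0,0],[0,0,0]],
    [[7,0,0],[0,0,0]],
    [[7,0,0],[0,0,0]],
    [[7,0,0],[0,0,0]],
    [[7,0,0],[0,0,0]],
    [[7,0,0],[0,0,0]],
    [[7,0,0],[0,0,0]],
    [[7,0,0],[0,0,0]],
    [[7,0,0],[0,0,0]],
    [[7,0,0],[0,0,0]],
    [[7,0,0],[0,0,0]],
    [[7,0,0],[0,0,0]],
    [[7,0,0],[0,0,0]],
    [[7,0,0],[0,0,0]],
    [[7,0,0],[0,0,0]],
    [[7,0,0],[0,0,0]],
    [[7,0,0],[0,0,0]],
    [[0,0,0],[0,0,0]],
    [[0,0,0],[0,0,0]]
  ]
}}

```text
time_s: 7.47
eef_pos: [573.1, -248.8, 167.2]
ee_rot: [-0.0, 0.742, -0.671, -0.0]
force: [-0.7, 0.5, -0.3]
grip_width: 0.003
```

```bash
python3 - <<'E'
from h import *
s=ctrl.capture("scene")[:,:,::-1].copy();t=ctrl.capture("top")[:,:,::-1].copy()
def c(im,x,y,w,h):return cv2.resize(im[y:y+h,x:x+w],(400,300),interpolation=cv2.INTER_CUBIC)
cv2.imwrite("pics/a3.png",np.hstack([c(t,280,150,120,90),c(s,190,130,120,90)]))
q=ctrl.sense();print(q["eef_pos"].round(1),q["time_s"],q["force"])
E
```

```text
[ 573.2 -248.3  167.3] 7.5667 [-0.17157269  0.56885042  0.25292814]
```

View pics/a3.png

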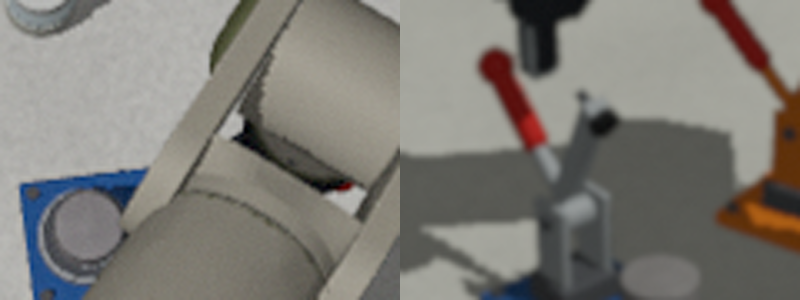

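The clamp snapped back fully open (scene ball at 218.5,149 against a predicted 218,149). I'll go up and over to the knob and turn the jaws across the bar.

Request:
{"api": "play_rows", "payload": {
  "motion": [
    [[0,0,-21],[0,0,0]],
    [[0,0,-21],[0,0,0]],
    [[0,0,-21],[0,0,0]],
    [[0,0,-21],[0,0,0]],
    [[-28.4,-0.2,0],[0,0,0]],
    [[-28.4,-0.2,0],[0,0,0]],
    [[-28.4,-0.2,0],[0,0,0]],
    [[-28.4,-0.2,0],[0,0,0]],
    [[-28.4,-0.2,0],[0,0,0]],
    [[-28.4,-0.2,0],[0,0,0]],
    [[-28.4,-0.2,0],[0,0,0]],
    [[-28.4,-0.2,0],[0,0,0]],
    [[-28.4,-0.2,0],[0,0,0]],
    [[-28.4,-0.2,0],[0,0,0]],
    [[-28.4,-0.2,0],[0,0,0]],
    [[-28.4,-0.2,0],[0,0,0]],
    [[-28.4,-0.2,0],[0,0,0]],
    [[-28.4,-0.2,0],[0,0,0]],
    [[0,0,0],[0,0,0]]
  ]
}}

```text
time_s: 9.15
eef_pos: [534.8, 151.7, 251.5]
ee_rot: [-0.001, 0.743, -0.669, -0.0]
force: [0.5, -0.1, -0.2]
grip_width: 0.003
```

Request:
{"api": "play_rows", "payload": {
  "motion": [
    [[0,0,20],[0,0,-6.8]],
    [[0,0,20],[0,0,-6.8]],
    [[0,0,20],[0,0,-6.8]],
    [[0,0,20],[0,0,-6.8]],
    [[0,0,20],[0,0,0]],
    [[0,0,0],[0,0,0]],
    [[0,0,0],[0,0,0]]
  ],
  "fingers": 50
}}

```text
time_s: 9.73
eef_pos: [535.6, 147.2, 151.3]
ee_rot: [0.0, 0.879, -0.478, -0.0]
force: [0.0, -0.3, 0.3]
grip_width: 0.585
```

```bash
python3 - <<'E'
from h import *
s=ctrl.capture("scene")[:,:,::-1].copy();t=ctrl.capture("top")[:,:,::-1].copy()
def c(im,x,y,w,h):return cv2.resize(im[y:y+h,x:x+w],(400,300),interpolation=cv2.INTER_CUBIC)
cv2.imwrite("pics/k1.png",np.vstack([np.hstack([c(t,280,165,120,90),c(t,130,185,100,75)]),np.hstack([c(s,200,135,120,90),c(s,305,210,120,90)])]))
q=ctrl.sense();print(q["eef_pos"].round(1),q["time_s"],q["force"],q["joints"].round(2),q["grip_width"])
a,b=[atz("top",p,116) for p in((165+190/8,205+183/8),(165+238/8,205+250/8))];print("bar yaw",np.degrees(np.arctan2(*(a-b)[1::-1])),a,b)
print("dial ctr",atz("top",(165+210/8,205+198/8),68.5),"disc",atz("top",(165+209/8,205+193/8),80))
E
```

```text
[536.5 147.3 152.8] 9.8333 [ 0.0965705   1.01748467 -0.1395653 ] [0.06 0.45 1.51 0.   1.18 1.05] 0.5912631096297832
bar yaw 35.25511066088759 [535.50203836 148.63410774 116.        ] [515.35781408 134.39488311 116.        ]
dial ctr [538.31780165 150.7692144   68.5       ] disc [538.05741657 149.13420482  80.        ]
```

View pics/k1.png

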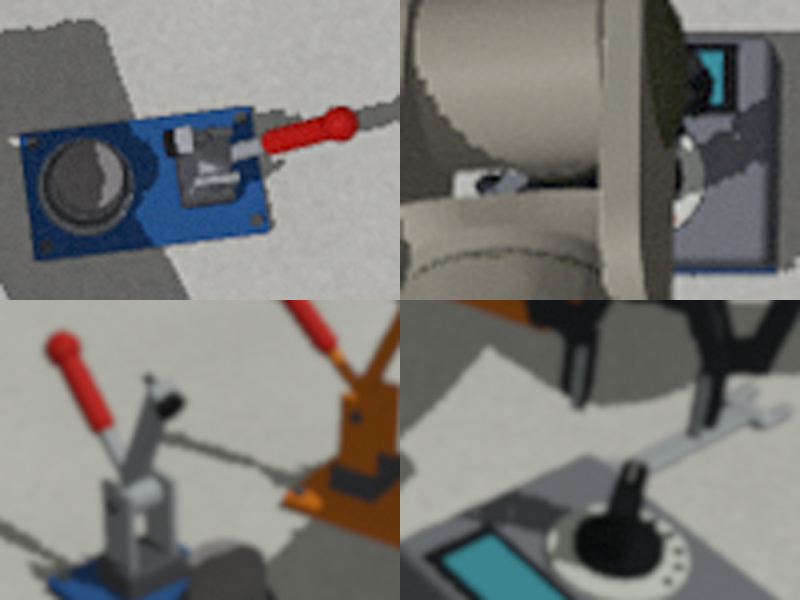

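The clamp is open, the core is in its nest, and the fingers straddle the bar. I'll descend and grip.

Request:
{"api": "play_rows", "payload": {
  "motion": [
    [[0,0,16.5],[0,0,0]],
    [[0,0,16.5],[0,0,0]],
    [[0,0,16.5],[0,0,0]],
    [[0,0,16.5],[0,0,0]],
    [[0,0,0],[0,0,0]],
    [[0,0,0],[0,0,0]]
  ]
}}

```text
time_s: 10.33
eef_pos: [536.3, 147.3, 86.2]
ee_rot: [-0.0, 0.879, -0.477, 0.0]
force: [0.0, 0.1, 1.0]
grip_width: 0.585
```

Request:
{"api": "play_rows", "payload": {
  "motion": [
    [[0,0,0],[0,0,0]],
    [[0,0,0],[0,0,0]],
    [[0,0,0],[0,0,0]],
    [[0,0,0],[0,0,0]],
    [[0,0,0],[0,0,0]],
    [[0,0,0],[0,0,0]],
    [[0,0,0],[0,0,0]],
    [[0,0,0],[0,0,0]]
  ],
  "fingers": 0,
  "squeeze": 60
}}

```text
time_s: 11.0
eef_pos: [535.7, 148.7, 86.8]
ee_rot: [-0.001, 0.879, -0.477, -0.0]
force: [-4.9, 7.2, 8.4]
grip_width: 0.155
```

```bash
python3 - <<'E'
from h import *
q=ctrl.sense();print(q["eef_pos"].round(2),q["time_s"],q["force"].round(2),q["wrist_torque"].round(3),q["grip_width"]*85.4)
E
```

```text
[535.7  148.65  86.84] 11.0 [-4.92  7.19  8.35] [ 1.042  0.861 -0.02 ] 13.254805503556911
```

Gripped at 13.3 mm (the bar is 14). The side force shows about 1.5 mm of offset along the jaws, so I remove it and turn to the first click.

Request:
{"api": "play_rows", "payload": {
  "motion": [
    [[-1.5,0,0],[0,0,0]],
    [[0,0,0],[0,0,3.8]],
    [[0,0,0],[0,0,3.8]],
    [[0,0,0],[0,0,3.8]],
    [[0,0,0],[0,0,3.8]],
    [[0,0,0],[0,0,3.8]],
    [[0,0,0],[0,0,3.9]],
    [[0,0,0],[0,0,0]],
    [[0,0,0],[0,0,0]]
  ]
}}

```text
time_s: 11.75
eef_pos: [534.8, 150.4, 86.8]
ee_rot: [-0.001, 0.767, -0.642, -0.001]
force: [-3.7, 9.9, 8.2]
grip_width: 0.157
```

```bash
cat > st.py <<'E'
from h import *
q=ctrl.sense();w=q["ee_rot"];print(q["eef_pos"].round(2),q["time_s"],q["force"].round(2),q["wrist_torque"].round(3),q["grip_width"]*85.4,"yaw",np.degrees(2*np.arctan2(w[2],w[1])).round(2))
E
python3 st.py
```

```text
[534.84 150.42  86.81] 11.75 [-3.73  9.92  8.21] [1.464 0.817 0.149] 13.379896905751577 yaw -79.9
```

Request:
{"api": "play_rows", "payload": {
  "motion": [
    [[-2,0.5,0],[0,0,0]],
    [[0,0,0],[0,0,3.8]],
    [[0,0,0],[0,0,3.8]],
    [[0,0,0],[0,0,3.8]],
    [[0,0,0],[0,0,3.8]],
    [[0,0,0],[0,0,3.8]],
    [[0,0,0],[0,0,3.9]],
    [[0,0,0],[0,0,0]],
    [[0,0,0],[0,0,0]]
  ]
}}

```text
time_s: 12.5
eef_pos: [534.8, 152.4, 86.8]
ee_rot: [0.002, -0.624, 0.782, 0.0]
force: [-1.3, 11.7, 5.9]
grip_width: 0.157
```

```bash
python3 st.py
```

```text
[534.79 152.4   86.84] 12.5 [-1.32 11.69  5.87] [1.683 0.198 0.115] 13.399015290252112 yaw 257.19
```

The TCP path fits a circle about (539.6,151.6). The grip is therefore about 5 mm along the bar from the axis, so I follow the arc for the third click.

Request:
{"api": "play_rows", "payload": {
  "motion": [
    [[-2,0,0],[0,0,0]],
    [[-0.3,0.05,0],[0,0,3.8]],
    [[-0.3,0.05,0],[0,0,3.8]],
    [[-0.3,0.05,0],[0,0,3.8]],
    [[-0.3,0.05,0],[0,0,3.8]],
    [[-0.3,0.05,0],[0,0,3.8]],
    [[-0.3,0.05,0],[0,0,3.9]],
    [[0,0,0],[0,0,0]],
    [[0,0,0],[0,0,0]],
    [[0,0,0],[0,0,0]]
  ]
}}

```text
time_s: 13.33
eef_pos: [535.6, 154.5, 86.8]
ee_rot: [0.001, -0.456, 0.89, -0.0]
force: [-1.8, 1.3, 6.2]
grip_width: 0.157
```

```bash
python3 st.py; python3 - <<'E'
from h import *
s=ctrl.capture("scene")[:,:,::-1].copy();t=ctrl.capture("top")[:,:,::-1].copy()
cv2.imwrite("pics/k2.png",np.hstack([cv2.resize(t[195:270,150:225],(400,400),interpolation=cv2.INTER_CUBIC),cv2.resize(s[245:305,340:400],(400,400),interpolation=cv2.INTER_CUBIC)]))
# predicted bar ends/dots in scene for knob angles
A=np.array([539.6,151.6])
for a in(1.1,1.2,1.3):
    y=-.025+.6-a;u=np.array([np.cos(y),np.sin(y)]);v=np.array([-u[1],u[0]])
    print(a,[((proj("scene",np.r_[A+su*22*u+sv*7*v,z])[0]-[340,245])*400/60+[400,0]).round().tolist() for su,sv,z in((1,1,116),(1,-1,116),(1,1,80),(1,-1,80),(-1,-1,116),(-1,1,116))])
print([((proj("scene",np.r_[A-32*np.array([np.cos(.575-a),np.sin(.575-a)]),69])[0]-[340,245])*400/60+[400,0]).round().tolist() for a in(0,.4,.8,1.2,1.6,2)])
E
```

```text
[535.57 154.45  86.84] 13.3333 [-1.79  1.34  6.24] [0.049 0.406 0.054] 13.441701617382952 yaw 234.3
1.1 [[537.0, 153.0], [524.0, 116.0], [522.0, 262.0], [510.0, 225.0], [697.0, 108.0], [712.0, 144.0]]
1.2 [[533.0, 147.0], [526.0, 111.0], [518.0, 256.0], [511.0, 219.0], [701.0, 114.0], [711.0, 150.0]]
1.3 [[529.0, 141.0], [528.0, 105.0], [514.0, 250.0], [513.0, 214.0], [705.0, 119.0], [709.0, 156.0]]
[[623.0, 195.0], [668.0, 213.0], [702.0, 240.0], [720.0, 273.0], [719.0, 307.0], [698.0, 335.0]]
```

View pics/k2.png

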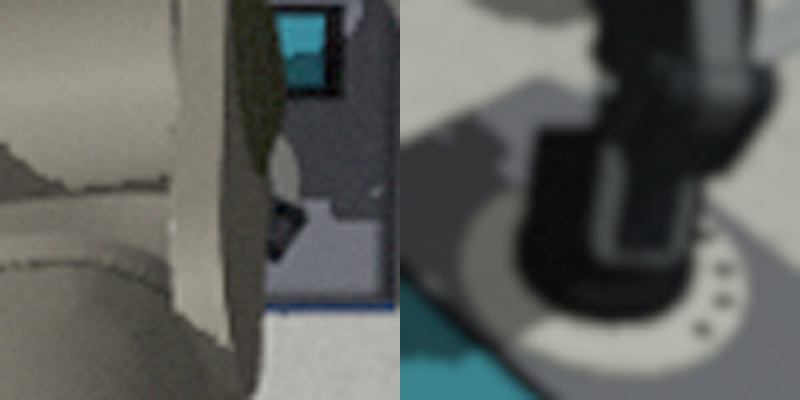

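The fingers sit squarely on the bar, with its far end at crop (535,130), matching the 1.2 rad prediction of (526–533, 111–147). The tool has turned 68.7° (1.20 rad). The measured torque of 0.054 is a little below the spring value at the stop (about 0.085), which suggests the knob trails slightly. I'll nudge by 1.5° and compare.

Request:
{"api": "play_rows", "payload": {
  "motion": [
    [[0,0,0],[0,0,0.8]],
    [[0,0,0],[0,0,0.7]],
    [[0,0,0],[0,0,0]],
    [[0,0,0],[0,0,0]],
    [[0,0,0],[0,0,0]],
    [[0,0,0],[0,0,0]]
  ]
}}

```text
time_s: 13.93
eef_pos: [535.6, 154.5, 86.8]
ee_rot: [0.001, -0.445, 0.896, -0.0]
force: [-1.1, 1.6, 5.7]
grip_width: 0.148
```

```bash
python3 st.py
```

```text
[535.62 154.51  86.82] 13.9333 [-1.12  1.64  5.74] [0.086 0.371 0.11 ] 12.644199618719025 yaw 232.81
```

Request:
{"api": "play_rows", "payload": {
  "motion": [
    [[0,0,0],[0,0,-0.7]],
    [[0,0,0],[0,0,0]],
    [[0,0,0],[0,0,0]],
    [[0,0,0],[0,0,0]],
    [[0,0,0],[0,0,0]],
    [[0,0,0],[0,0,0]]
  ]
}}

```text
time_s: 14.43
eef_pos: [535.6, 154.5, 86.8]
ee_rot: [0.001, -0.45, 0.893, -0.0]
force: [-1.9, 0.7, 6.4]
grip_width: 0.156
```

```bash
python3 - <<'E'
from h import *
for i in range(8):
    t=ctrl.capture("top");q=ctrl.sense();w=q["ee_rot"];print(q["wrist_torque"].round(3),q["force"].round(1),np.degrees(2*np.arctan2(w[2],w[1])).round(2),q["grip_width"].round(3))
t=t[:,:,::-1]
s=ctrl.capture("scene")[:,:,::-1]
def c(im,x,y,w,h):return cv2.resize(im[y:y+h,x:x+w],(400,300),interpolation=cv2.INTER_CUBIC)
cv2.imwrite("pics/fin.png",np.hstack([c(t,260,135,160,120),c(s,180,130,240,180)]))
E
```

```text
Traceback (most recent call last):
AttributeError: 'float' object has no attribute 'round'
```

```bash
python3 - <<'E'
from h import *
for i in range(6):
    t=ctrl.capture("top");q=ctrl.sense();w=q["ee_rot"];print(q["wrist_torque"].round(3),q["force"].round(1),np.degrees(2*np.arctan2(w[2],w[1])).round(2),round(q["grip_width"],3))
t=t[:,:,::-1]
s=ctrl.capture("scene")[:,:,::-1]
def c(im,x,y,w,h):return cv2.resize(im[y:y+h,x:x+w],(400,300),interpolation=cv2.INTER_CUBIC)
cv2.imwrite("pics/fin.png",np.hstack([c(t,260,135,160,120),c(s,180,130,240,180)]))
E
```

```text
[0.065 0.386 0.095] [-1.5  1.8  6.7] 233.51 0.15
[0.1  0.36 0.1 ] [-1.2  1.5  6. ] 233.51 0.151
[0.054 0.407 0.112] [-1.8  1.2  6.5] 233.51 0.155
[0.058 0.435 0.12 ] [-1.6  1.7  5.9] 233.51 0.15
[0.088 0.429 0.125] [-2.   1.5  5.9] 233.51 0.153
[0.087 0.384 0.139] [-1.3  0.8  6.4] 233.51 0.153
```

View pics/fin.png

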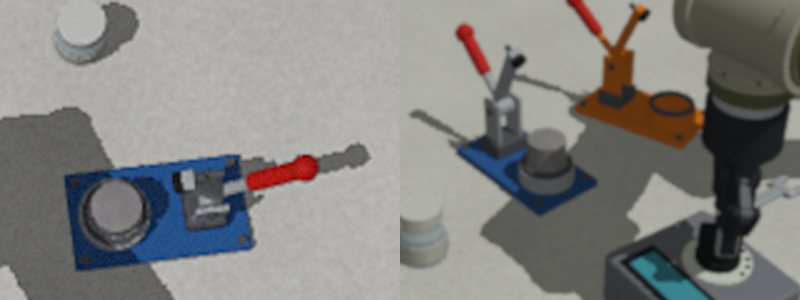

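```bash
python3 - <<'E'
from h import *
r=[]
for i in range(16):
    ctrl.capture("top");q=ctrl.sense();r.append(q["wrist_torque"][2])
print(np.round(r,3),np.mean(r),q["time_s"],q["grip_width"])
E
```

```text
[0.112 0.077 0.133 0.118 0.082 0.069 0.095 0.119 0.08  0.143 0.083 0.083
 0.123 0.114 0.144 0.12 ] 0.10595930986065549 15.6333 0.15431072265749687
```

The torque is steady at 0.106 ± 0.025 N m, with no trend. That fits the knob sitting at the third stop, within about 0.03 rad, so I'm handing in.

```bash
python3 -c "
from rig import ctrl
print(ctrl.finish_job())"
```

```text
the job is handed in; nothing more can be done
None
```

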